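Load the contact-ageing jig: separator sheet, then upper plaque on its plate

ROBOT

A 6-joint arm with a two-finger parallel gripper is mounted at the origin on the work surface. World frame = base frame: x ahead of the robot, y to its left, z up, the work surface at z = 0. Lengths are in m, angles in degrees, forces in N, time in s.
With the tool pointing down it reaches from about 0.3 to 0.85 m from the base axis. Payload 4.2 kg.
Tool frame: the origin (TCP) lies midway between the tips of the shut fingers; the grasp point (between the pads) lies grip_point_offset behind it (grip_point_offset is the distance from the TCP to the grasp point, in m); z points along the fingers, y is the line along which they close (so a half turn about z gives the same grasp; the last joint's range is limited). The gripper opens to 91 mm and grips with 3 to 60 N. Pads are 32 mm wide; open, the fingers measure 118 mm over their backs; the gripper's body (76 mm by 178 mm) begins 60 mm behind the grasp point.
Start: joints at [65.203, 18.312, 89.639, -0, 72.044, -1.146], TCP at [0.231, 0.527, 0.214] pointing down, gripper open.
Joint ranges: [-177.97, 177.97], [-48.28, 115.42], [12.27, 149.76], [-77.06, 257.06], [2.81, 150.46], [-146.56, 146.56]. Speed limits (degrees/s): [147.25, 147.25, 180, 180, 180, 180].

INTERFACE

Orientations are given as a 3x3 rotation matrix whose columns are the frame's x, y, z axes.
In Python, from plant import * gives the robot as it stands. Calls block until the motion is done:
- reach(position, orientation): joint-space move of the TCP to a pose.
- move_linear(position, rot=None, v=0.15, stop_force=None): straight line of the TCP; rot=None keeps the orientation; v is the mean speed in m/s. With stop_force (N) it stops when the force on the tool has changed by that much, and returns True; else False.
- movej(angles): joint-space move.
- set_gripper(opening, grip_force=None): opening from 0.0 (shut) to 1.0 (fully open); grip_force is the grip in N (None keeps the last); returns when the fingers have stopped.
- dwell(seconds).
- inverse_kinematics(position, orientation): joint angles nearest the present ones, or None.
- snapshot(name): name is "scene" or "top" or "wrist"; returns a dict with "image" (400x640x3 uint8, red, green, blue), "depth" (400x640 float32, m along the optical axis (not along the pixel's ray), 0 where there is no reading), "vertical_fov" (degrees; the focal length in pixels is half the picture's height over the tangent of half this angle, whatever the lens; pixels are square), "cx", "cy" (the principal point, pixels), "R" (3x3) and "t" (3): a world point X has camera coordinates R X + t. Camera axes: x right, y down, z forward; pixel columns grow to the right and rows downward; lengths in m; the calibration is good to about 2 mm. A picture is of the moment at which its call begins.
A pose or a line that the arm cannot do raises IKError and nothing moves.
- close_job(): hands the job in; it is judged then, once.
Trained networks look in the newest picture that a camera, given by its name, has taken for a name from the list of things; names that differ only in an ending like _2 or _b are one class to them, and where a whole thing is asked for, a point or a joint stands for the part that bears it (a point fixed in the world has none). Each returns a list of dicts, best first, with "conf" (0 to 1); they miss things now and then, are a little off and sometimes report something else, mostly with a low value. They report only what shows in the picture. A call takes as long as a camera call. They do not tell look-alikes from the thing itself.
- recognise(camera, name): "extent" ([left, top, right, bottom] in pixels, round what is visible of it).
- regions_of(camera, name): "region" (400x640 bool, what is visible of it) and "extent" ([left, top, right, bottom] in pixels, round what is visible of it).
Readings, each from a call of its own:
- current_t(): time.
- current_joints(): joint angles.
- current_qd(): joint speeds.
- current_joint_torque(): joint torques, N m.
- current_ee_pos(): TCP position.
- current_tcp_rot(): TCP orientation.
- current_contact_force(): force on the tool from outside, world axes, zero at the start.
- current_moment(): the same for the moment, N m.
- current_finger_gap(): opening from 0.0 (shut) to 1.0 (fully open).
- current_finger_force(): force on a finger pad.
Only numpy, scipy, OpenCV 4.12 (cv2) and the standard library are available. Lean on these libraries where they do the work, as an engineer would, in place of code of your own. Each camera call takes 0.05 s, during which the arm holds its last target. There are 200 camera calls.

TASK

The lower rubber plaque already lies in the nest of the jig: slide the steel separator sheet along the loading ledge and over the plaque until it is fully home against the end stop and lies flat. Then pick up the plate carrying the upper plaque by its handle and lower it over both locating pins, keeping it in hand all the way down instead of dropping it, until it rests flush on the sheet, and let go. Leave the other things on the bench where they are.

Things in the scene. Friction and masses are not known exactly. Their poses are not given: they have to be found in the camera images.
- jig: aluminium jig fixed to the bench. Origin: on the bench under the nest's centre; x is the sliding direction, from ledge to end stop; z up. Nest base 150 (x) by 210 (y), floor 12 mm above the bench. Two dark side rails along ledge and nest, inner faces at y = +-57.5 mm, 8 mm thick, tops 28 mm above the bench. End stop across the nest: face at x = +60 mm, 28 mm high
- jig_ledge (a point): middle of the flat loading ledge's top, at x = -144 mm in the jig, 21 mm above the bench; the ledge is 165 mm long (jig x = -227 to -61 mm) and ends at the nest
- jig_pin0 (a point): tip of one upright locating pin, at jig x = 0, y = +85 mm, 56 mm above the bench. Pins are 12 mm in diameter, straight up to 42 mm above the bench, then tapered to 4 mm at the tip
- jig_pin1 (a point): tip of the other, equal pin, at jig x = 0, y = -85 mm
- plaque: lower rubber plaque, black, 118 x 108 x 8 mm, lying in the nest on its 12 mm floor (top at 20 mm, 1 mm below the ledge). Origin at the centre of its underside
- sheet: steel separator sheet, 120 (x) by 110 (y) by 2.5 mm thick, lying on the ledge between the rails, with an upturned lip 24 mm high and 2.5 mm thick along its whole rear (-x) edge. Origin at the centre of its underside, x along the sliding direction. Fully home its origin lies over the jig's origin, 20 mm above the bench
- sheet_lip (a point): middle of the top edge of the sheet's lip, on the rear face, which is the face to push (60 mm behind and 24 mm above the sheet's origin)
- plate: aluminium plate 100 (x) by 210 (y) by 8 mm with the upper rubber plaque (90 x 96 x 10 mm) fixed under its middle, on which it lies. Two through holes 15 mm wide at x = 0, y = +-85 mm; fits either way round. Black bow handle on top. Origin at the centre of the plaque's underside; plate from z = 10 to 18 mm. Seated, its origin is 22.5 mm above the bench over the jig's. About 0.55 kg
- plate_handle (a point): centre of the handle's grip bar, 56 mm above the plate's origin; the bar is 16 mm wide (x), 16 mm high and 100 mm long along the plate's y, with 30 mm free below it
- weight_a: steel cylinder weight, 50 mm across, 48 mm high, standing beside the jig; origin at the centre of its underside; to be left alone
- brass_weight: brass disc weight 60 mm across with a thin upright stem, 95 mm high overall, beside the jig; origin at the centre of its underside; to be left alone
- weight_b: steel cylinder weight, 44 mm across, 45 mm high, between the jig and the plate; origin at the centre of its underside; to be left alone
- amber_bottle: amber reagent bottle, 72 mm across, 160 mm high; origin at the centre of its underside; to be left alone
- beaker: white plastic beaker, 66 mm across, 70 mm high; origin at the centre of its underside; to be left alone
- jar_cap: loose red jar cap, 64 mm across, 14 mm high; origin at the centre of its underside; to be left alone
- sample_jar: white sample jar, 60 mm across, 70 mm high; origin at the centre of its underside; to be left alone
Mind the look-alikes: they are no part of the job. There is more than one size of the sheet; the one meant has the size given above.

How it is judged (in metres and radians):
On the way, in this order (a step that is already met when the one before it is completed fails the run):
1. the separator sheet is fully home against the end stop, flat on the lower plaque (x of sheet in the frame of jig between -0.005 and 0.005 m and y of sheet in the frame of jig between -0.006 and 0.006 m and z of sheet in the frame of jig below 0.0225 m and angle between sheet's own z axis and vertical below 0.04 rad and angle between the x axis of sheet and the x axis of jig, either way round below 0.06 rad), for 0.2 s.
2. the plate has been brought down over both pins to within 6 mm of its seat with the fingers still on it (horizontal distance between plate and jig below 0.005 m and angle between the y axis of plate and the y axis of jig, either way round below 0.05 rad and z of plate in the frame of jig below 0.0285 m and contact force between the fingers and plate above 0.3 N), for 0.05 s.
At the end, for the whole second after the job is handed in: Sheet flat on the lower plaque, within 5 mm of home, square to 0.06 rad; plate over both pins, centred within 5 mm, square to 0.05 rad, flush on the sheet (3 mm in height, 0.04 rad tilt), all at rest; lower plaque still in its nest within 6 mm; bystanders not moved (all of step 1 and horizontal distance between plate and jig below 0.005 m and angle between the y axis of plate and the y axis of jig, either way round below 0.05 rad and z of plate in the frame of jig between 0.02 and 0.0255 m and angle between plate's own z axis and vertical below 0.04 rad and linear speed of each of plate, sheet below 0.02 m/s and horizontal distance between plaque and jig below 0.006 m); the robot touches nothing.
It fails at once if one of the weights is pushed more than 30 mm or knocked over (distance of any of weight_a, brass_weight, weight_b from where it was at the start of the episode above 0.03 m or angle between any of weight_a, brass_weight, weight_b's own z axis and vertical above 0.5 rad).
It fails at once if the bottle, beaker, sample jar or jar cap is pushed more than 30 mm or knocked over (distance of any of amber_bottle, beaker, jar_cap, sample_jar from where it was at the start of the episode above 0.03 m or angle between any of amber_bottle, beaker, jar_cap, sample_jar's own z axis and vertical above 0.5 rad).
It also fails if it takes over 59 s, if anything falls off the work surface, if the arm or the gripper's body presses on something with over 40 N, if the wrist force passes 120 N, or if a joint passes its speed limit or range.

## Working session

There is one attempt and no reset: what is moved stays moved. The work goes in short steps, each a Python script; the robot and the scene stay as the last script left them, time stands still between calls to the robot, and variables do not carry over. Pictures are saved under pics/ and viewed, at most 10 in all, crops included, and the job is handed in when it is done.

```bash
mkdir -p pics
cat > h.py <<'E'
from plant import *
import numpy as np, cv2
def save(s,n): cv2.imwrite(f'pics/{n}.png', s['image'][:,:,::-1])
def focal(s): return 200/np.tan(np.radians(s['vertical_fov'])/2)
def cloud(s):
    f=focal(s); v,u=np.mgrid[:400,:640]; z=s['depth']
    P=np.stack([(u-s['cx'])/f*z,(v-s['cy'])/f*z,z],-1)
    W=(P-s['t'])@s['R']; W[z==0]=np.nan
    return W
E
python3 - <<'E'
from h import *
import pickle
for c in ['scene','top']:
    s=snapshot(c); save(s,c+'1'); pickle.dump(s,open(c+'1.pkl','wb'))
    W=cloud(s); print(c,focal(s),s['cx'],s['cy'],(-s['R'].T@s['t']).round(3))
    for n in ['jig','sheet','plate','plate_handle','plaque','weight_a','brass_weight','amber_bottle','beaker','jar_cap','sample_jar']:
        for d in regions_of(c,n)[:4]:
            p=W[d['region']]; print(n,round(d['conf'],2),np.round(d['extent']),np.nanmedian(p,0).round(3),np.nanmax(p[:,2]).round(3) if len(p) else '')
print(current_t())
E
```

```text
scene 378.7639399460098 318.74883522502597 200.2269579462852 [1.201 0.475 0.687]
jig 0.78 [195. 157. 313. 210.] [ 0.573 -0.177  0.019] 0.051
sheet 0.89 [260. 175. 308. 206.] [ 0.514 -0.078  0.023] 0.046
sheet 0.59 [234. 120. 290. 152.] [ 0.294 -0.354  0.003] 0.033
sheet 0.55 [160. 223. 252. 290.] [ 0.81  -0.089  0.002] 0.032
plate_handle 0.57 [342. 220. 425. 284.] [0.582 0.271 0.017] 0.066
plate_handle 0.28 [258. 175. 310. 203.] [ 0.512 -0.074  0.023] 0.046
plaque 0.71 [214. 163. 261. 194.] [ 0.551 -0.229  0.019] 0.028
plaque 0.69 [338. 220. 424. 284.] [0.582 0.271 0.017] 0.066
plaque 0.59 [401. 171. 423. 204.] [0.331 0.237 0.044] 0.073
weight_a 0.78 [249. 200. 269. 226.] [ 0.645 -0.058  0.038] 0.05
weight_a 0.7 [322. 216. 340. 240.] [0.586 0.119 0.037] 0.047
brass_weight 0.74 [292. 143. 312. 176.] [ 0.387 -0.102  0.015] 0.098
amber_bottle 0.74 [471. 192. 512. 258.] [0.428 0.476 0.083] 0.161
beaker 0.74 [261. 250. 296. 290.] [0.768 0.1   0.044] 0.072
jar_cap 0.59 [341. 182. 365. 201.] [0.401 0.091 0.012] 0.016
sample_jar 0.9 [400. 170. 427. 201.] [0.33  0.237 0.043] 0.073
top 508.418
[... 765 characters left out ...]
[297. 189. 311. 206.] [0.573 0.114 0.045] 0.053
weight_a 0.48 [339. 159. 461. 244.] [ 0.536 -0.196  0.017] 0.058
brass_weight 0.82 [373. 254. 392. 273.] [ 0.382 -0.1    0.017] 0.098
brass_weight 0.55 [223. 167. 271. 244.] [0.556 0.266 0.019] 0.071
amber_bottle 0.81 [150. 251. 183. 275.] [0.405 0.462 0.111] 0.168
amber_bottle 0.6 [222. 165. 273. 244.] [0.557 0.267 0.019] 0.071
amber_bottle 0.57 [337. 159. 460. 249.] [ 0.535 -0.194  0.017] 0.058
beaker 0.63 [290. 116. 320. 144.] [0.775 0.102 0.021] 0.076
jar_cap 0.57 [304. 250. 324. 272.] [0.391 0.089 0.014] 0.023
sample_jar 0.61 [221. 169. 268. 246.] [0.557 0.267 0.019] 0.071
sample_jar 0.56 [248. 282. 272. 307.] [0.315 0.231 0.069] 0.078
1.2
```

Run:
```python
import cv2
a=cv2.imread('pics/top1.png')[130:290,210:470]
cv2.imwrite('pics/top1c.png',cv2.resize(a,None,fx=3,fy=3,interpolation=cv2.INTER_CUBIC))
```

```text
(no output)
```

View pics/top1c.png

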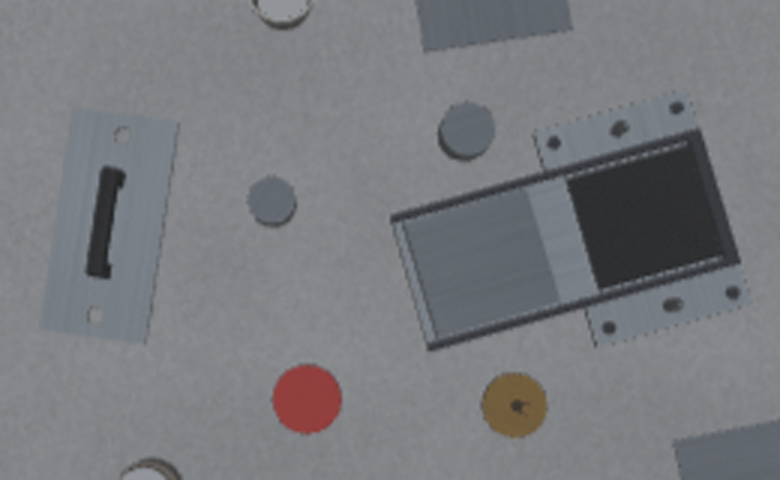

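View pics/scene1.png

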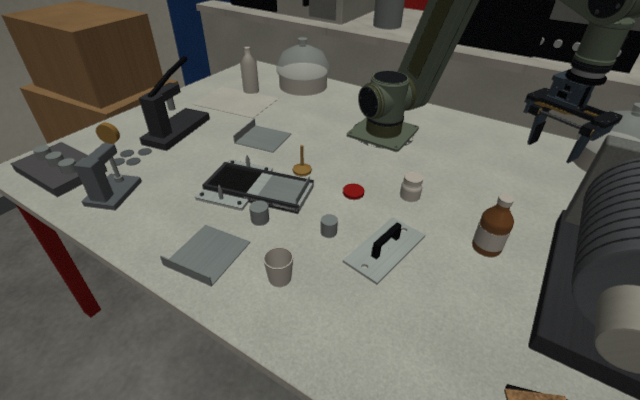

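The top view shows the jig at centre right. The correct sheet is on the ledge (crop ~(480,260)), with bare plaque in the nest (645,215) and the pins at (620,128) and (672,305). The plate is at left with its handle at (105,222), and the two loose sheets on the bench are look-alikes. Next I'll take close views with the wrist camera.

```bash
cat >> h.py <<'E'
def Rd(a):  # tool down, tool x at heading a (rad)
    c,s=np.cos(a),np.sin(a); return np.array([[c,s,0],[s,-c,0],[0,0,-1.]])
E
python3 - <<'E'
from h import *
import pickle
a=np.radians(-74.6)
print(grip_point_offset if 'grip_point_offset' in globals() else None)
for n,p,h in [('plateA',[.56,.24,.33],np.radians(-84)),('jigA',[.56,-.16,.36],a),('jigB',[.50,-.12,.33],a)]:
    h2=min([h,h+np.pi],key=lambda q:abs((inverse_kinematics(p,Rd(q)) if inverse_kinematics(p,Rd(q)) is not None else [999]*6)[5]))
    reach(p,Rd(h2)); s=snapshot('wrist'); save(s,n); pickle.dump(s,open(n+'.pkl','wb'))
    W=cloud(s); print(n,np.degrees(h2),current_joints().round(1) if hasattr(current_joints(),'round') else current_joints(),(-s['R'].T@s['t']).round(3),s['R'].round(2).tolist())
    for k in ['jig','sheet','plate','plate_handle','plaque']:
        for d in regions_of('wrist',k)[:2]:
            q=W[d['region']]; print(k,round(d['conf'],2),np.round(d['extent']),np.nanmedian(q,0).round(3))
print(current_t())
import numpy as np
ims=[cv2.imread(f'pics/{n}.png') for n in ['plateA','jigA','jigB']]
cv2.imwrite('pics/m.png',cv2.resize(np.vstack([np.hstack(ims[:2]),np.hstack([ims[2],ims[2]*0])]),(800,500),interpolation=cv2.INTER_AREA))
E
```

```text
0.0188
plateA 96.0 [22.2 19.  72.3  0.  88.8 16.1] [0.553 0.307 0.5  ] [[0.99, 0.11, -0.0], [0.1, -0.96, 0.24], [0.02, -0.24, -0.97]]
jig 0.61 [233. 289. 303. 310.] [ 0.496 -0.015  0.019]
plate 0.83 [250. 106. 387. 198.] [0.554 0.268 0.018]
plate_handle 0.67 [251. 108. 387. 197.] [0.554 0.268 0.018]
plate_handle 0.35 [133. 139. 187. 178.] [0.321 0.235 0.069]
jigA 105.4 [-17.   16.2  72.2   0.   91.7 -32.5] [ 0.543 -0.095  0.53 ] [[0.96, 0.27, -0.0], [0.26, -0.94, 0.24], [0.06, -0.23, -0.97]]
jig 0.94 [244.  68. 357. 243.] [ 0.54  -0.191  0.02 ]
sheet 0.92 [112. 176. 190. 246.] [ 0.287 -0.314  0.003]
sheet 0.87 [269.  72. 332. 152.] [ 0.509 -0.076  0.023]
plate 0.32 [352.   1. 387.  22.] [0.573 0.095 0.041]
plaque 0.59 [270. 171. 327. 234.] [ 0.549 -0.231  0.02 ]
jigB 105.4 [-14.8   9.7  84.7  -0.   85.5 -30.2] [ 0.482 -0.055  0.501] [[0.96, 0.27, -0.0], [0.26, -0.94, 0.24], [0.06, -0.23, -0.97]]
jig 0.67 [268. 102. 386. 275.] [ 0.525 -0.166  0.02 ]
jig 0.26 [234. 125. 267. 161.] [ 0.382 -0.105  0.015]
sheet 0.83 [134. 207. 212. 248.] [ 0.284 -0.285  0.003]
sheet 0.81 [298. 107. 368. 185.] [ 0.511 -0.077  0.023]
plaque 0.57 [296. 203. 356. 245.] [ 0.543 -0.212  0.019]
5.65
```

View pics/m.png

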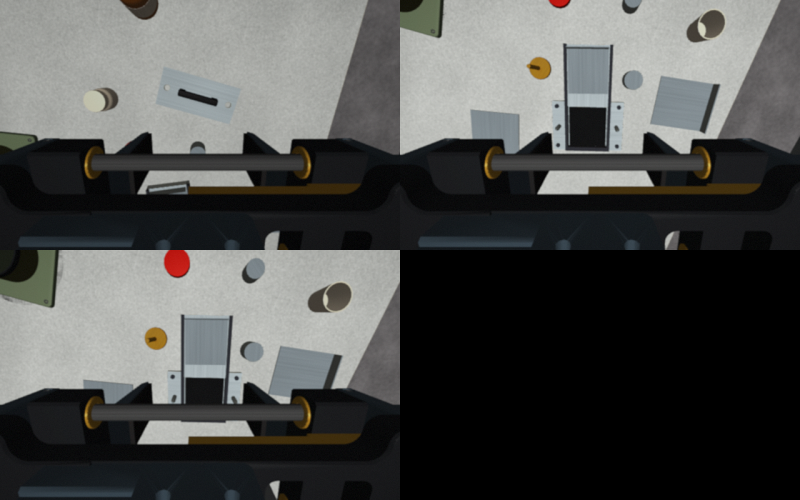

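The tiles show the plate clearly in plateA (handle ~(197,97)) and the whole jig in jigA (pins ~(558,128) and (615,128)). I'll fit the poses geometrically from these and the top view.

```bash
cat >> h.py <<'E'
def rect(P):  # min area rectangle in mm, long axis heading
    (c,(w,h),a)=cv2.minAreaRect((P[:,:2]*1000).astype(np.float32))
    if w<h: w,h,a=h,w,a+90
    return np.array(c).round(1),round(w,1),round(h,1),round((a+90)%180-90,2)
def plane(s,m,z):  # pixels of mask onto plane z
    v,u=np.nonzero(m); f=focal(s); d=np.stack([(u-s['cx'])/f,(v-s['cy'])/f,np.ones(len(u))],-1)@s['R']
    c=-s['R'].T@s['t']; return c+d*((z-c[2])/d[:,2])[:,None]
def big(m):
    n,l,st,_=cv2.connectedComponentsWithStats(m.astype(np.uint8)); return l==1+np.argmax(st[1:,4])
E
python3 - <<'E'
from h import *
import pickle
L=lambda n:pickle.load(open(n+'.pkl','rb'))
def near(W,c,r): return np.hypot(W[...,0]-c[0],W[...,1]-c[1])<r
jx=np.array([np.cos(np.radians(-74.6)),np.sin(np.radians(-74.6))]); jy=np.array([-jx[1],jx[0]]); j0=np.array([.55,-.229])
for n in ['top1','jigA','scene1','jigB']:
    s=L(n); W=cloud(s); g=s['image'].max(2); N=near(W,[.53,-.16],.23)
    print(n,'floor z',np.nanmedian(W[near(W,[.45,-.2],.03)][:,2]).round(4))
    q=(W[...,:2]-j0); X=q@jx; Y=q@jy
    # dark pixels: rails+stop ; plaque
    dark=N&(g<75)&(X>-.25)&(X<.09)&(abs(Y)<.075)
    if dark.any():
        b=big(cv2.morphologyEx(dark.astype(np.uint8),cv2.MORPH_OPEN,np.ones((1,1))))
        print(' dark comp on z=.028',rect(plane(s,b,.028)),b.sum())
    pl=dark&(abs(X)<.056)&(abs(Y)<.052); e=cv2.erode(dark.astype(np.uint8),np.ones((5,5)))
    if e.any(): e=cv2.dilate(big(e).astype(np.uint8),np.ones((5,5)))>0; print(' plaque z=.02',rect(plane(s,e,.02)))
    for sy in (1,-1):
        m=near(W,j0+sy*.085*jy,.02)&(W[...,2]>.03); print(' pin',sy,m.sum(),np.nanmedian(W[m],0).round(4) if m.any() else '', np.nanmax(W[m][:,2]).round(4) if m.any() else '')
    m=(abs(X+.144)<.1)&(abs(Y)<.05)&(W[...,2]>.034)&(W[...,2]<.06)
    print(' lip',m.sum(), rect(W[m]) if m.sum()>3 else '', np.nanmax(W[m][:,2]).round(4) if m.any() else '')
    m=(abs(X+.144)<.1)&(abs(Y)<.045); m2=m&(W[...,2]>.02)&(W[...,2]<.027)
    print(' ledge/sheet z', np.nanmedian(W[m&(X>-.12)&(X<-.1)][:,2]).round(4), 'plaque z',np.nanmedian(W[(abs(X)<.04)&(abs(Y)<.04)][:,2]).round(4))
for n in ['top1','plateA','scene1']:
    s=L(n); W=cloud(s); N=near(W,[.556,.267],.14)
    m=N&(W[...,2]>.01)&(W[...,2]<.09); m=big(m&near(W,[.556,.267],.125))
    print(n,'plate',rect(plane(s,m&(W[...,2]<.028),.018)),rect(W[m&(W[...,2]<.028)]),np.nanmedian(W[m][:,2]).round(4))
    m=N&(W[...,2]>.05)&near(W,[.556,.267],.07); print(' handle',rect(W[m]),W[m].mean(0).round(4),np.nanpercentile(W[m][:,2],90).round(4),m.sum())
E
```

```text
top1 floor z 0.0099
 dark comp on z=.028 (array([ 531.7, -154.5]), 296.0, 128.0, -75.98) 2169
 plaque z=.02 (array([ 556. , -234.5]), 132.5, 115.2, -76.45)
 pin 1 21 [ 0.6309 -0.2069  0.0449] 0.0573
 pin -1 18 [ 0.4682 -0.2474  0.045 ] 0.0578
 lip 43 (array([482.2, -46.1]), 113.0, 79.5, 69.72) 0.0485
 ledge/sheet z 0.0232 plaque z 0.0195
jigA floor z 0.0113
 dark comp on z=.028 (array([ 532.4, -470.7]), 1169.2, 420.1, 16.25) 64224
 plaque z=.02 (array([ 524. , -472.7]), 1184.3, 412.4, 17.64)
 pin 1 46 [ 0.6294 -0.2106  0.0445] 0.0569
 pin -1 49 [ 0.4684 -0.2518  0.0448] 0.0558
 lip 185 (array([493.6, -24.7]), 98.1, 2.7, 15.23) 0.0465
 ledge/sheet z 0.4563 plaque z 0.0196
scene1 floor z 0.0113
 dark comp on z=.028 (array([ 544.9, -146.9]), 307.7, 157.9, -75.96) 1881
 plaque z=.02 (array([ 551. , -235.7]), 147.8, 145.5, 14.72)
 pin 1 30 [ 0.6362 -0.2078  0.0415] 0.0558
 pin -1 25 [ 0.4718 -0.2489  0.0432] 0.057
 lip 52 (array([494.1, -22.6]), 97.0, 4.6, 14.52) 0.0463
 ledge/sheet z 0.0227 plaque z 0.0189
jigB floor z 0.0113
 dark comp on z=.028 (array([ 583.9, -290.2]), 1255.9, 578.1, 15.47) 82419
 plaque z=.02 (array([ 635.3, -361.5]), 1240.6, 407.5, 12.12)
 pin 1 54 [ 0.6291 -0.2103  0.0441] 0.0559
 pin -1 55 [ 0.467  -0.2511  0.0451] 0.0568
 lip 137 (array([493.9, -24.4]), 97.6, 2.6, 14.61) 0.0464
 ledge/sheet z 0.4288 plaque z 0.0195
top1 plate (array([558.4, 268.5]), 209.9, 100.8, -9.63) (array([558.6, 269.3]), 210.1, 102.0, -10.06) 0.0187
 handle (array([558.5, 268.5]), 99.2, 16.2, -9.76) [0.558  0.268  0.0629] 0.0676 233
plateA plate (array([556.3, 264.4]), 209.5, 99.9, -9.67) (array([556.3, 264.3]), 210.3, 100.2, -9.67) 0.0176
 handle (array([556.9, 250.7]), 139.9, 62.8, 3.14) [0.5584 0.2644 0.4337] 0.4544 89628
scene1 plate (array([562.2, 267.3]), 215.3, 102.9, -9.65) (array([558.7, 265.8]), 213.4, 101.8, -9.64) 0.0171
 handle (array([559.9, 266.6]), 101.2, 16.6, -9.52) [0.565  0.2673 0.0606] 0.0641 267
```

```bash
cat >> h.py <<'E'
A=np.radians(-75.9); JX=np.array([np.cos(A),np.sin(A),0]); JY=np.array([-JX[1],JX[0],0]); J0=np.array([.549,-.230,0])
def jp(x,y,z): return J0+x*JX+y*JY+[0,0,z]
def jc(p): d=np.asarray(p)-J0; return (d@JX).round(4),(d@JY).round(4),round(d[2],4)
E
python3 - <<'E'
from h import *
R=Rd(A+np.pi)
set_gripper(0.45,30)
reach(jp(-.25,0,.10),R)
print('down',move_linear(jp(-.25,0,.030),v=.08,stop_force=5),jc(current_ee_pos()))
r=move_linear(jp(-.10,0,.030),v=.07,stop_force=14); print(r,jc(current_ee_pos()),current_contact_force())
if not r:
    r=move_linear(jp(-.06,0,.030),v=.03,stop_force=14); print(r,jc(current_ee_pos()),current_contact_force())
s=snapshot('top'); save(s,'top2'); print(current_t())
a=s['image'][130:290,320:480,::-1]; cv2.imwrite('pics/top2c.png',cv2.resize(a,None,fx=3.5,fy=3.5,interpolation=cv2.INTER_CUBIC))
E
```

```text
down False (np.float64(-0.2499), np.float64(0.0004), np.float64(0.0304))
False (np.float64(-0.1), np.float64(-0.0), np.float64(0.03)) [0.16147809 2.89538047 2.8275622 ]
True (np.float64(-0.0751), np.float64(-0.0003), np.float64(0.0296)) [-0.65146332  1.51335008  0.58542863]
11.825
```

View pics/top2c.png

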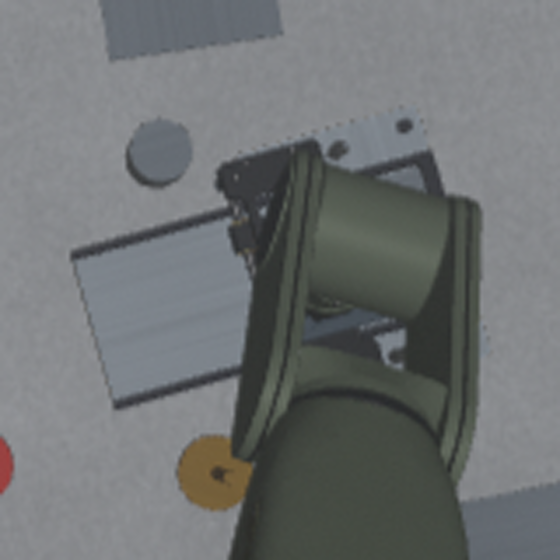

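The top view shows the gripper at the nest's ledge side. The sheet has left the ledge, and the push stopped on force at x = -75 mm, where home predicts -76. I'll verify from close by. The jig and plate will both be viewed from the same tool-relative pose so calibration errors cancel.

Run:
```python
from h import *
import pickle
move_linear(jp(-.10,0,.03),v=.15); move_linear(jp(-.10,0,.12),v=.25); set_gripper(1.0)
H=A+np.pi/2; P=np.radians(-9.65)
for n,c,h in [('jigC',J0,H),('plateC',np.array([.5575,.266,0]),P)]:
    t=np.array([np.cos(h),np.sin(h),0])
    reach(c-.02*t+[0,0,.30],Rd(h)); dwell(.15); s=snapshot('wrist'); save(s,n); pickle.dump(s,open(n+'.pkl','wb'))
print(current_t(),np.round(current_joints(),1))
a=[pickle.load(open(n+'.pkl','rb'))['image'][:300,120:520,::-1] for n in ('jigC','plateC')]
cv2.imwrite('pics/m2.png',np.hstack(a))
```

```text
17.025 [ 25.4  18.6  77.   -0.   84.4 125.2]
```

View pics/m2.png

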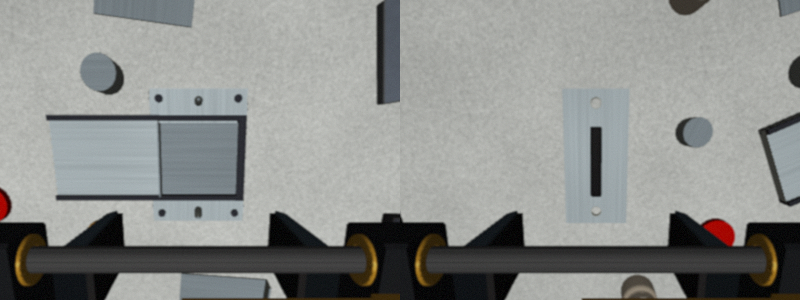

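jigC shows the sheet covering the plaque up to the stop, lip at column ~160 and pins at (198,100) and (198,212). plateC shows the plate with holes at (595,102) and (595,211). Next I'll compute both poses from these matching views.

Run:
```python
from h import *
import pickle
L=lambda n:pickle.load(open(n+'.pkl','rb'))
near=lambda W,c,r: np.hypot(W[...,0]-c[0],W[...,1]-c[1])<r
s=L('jigC'); W=cloud(s); V=np.arange(400)[:,None]<215; V=V&np.ones(640,bool)
X=(W-J0)@JX; Y=(W-J0)@JY; Z=W[...,2]
pins=[]
for sy in (1,-1):
    for z0 in (.03,.044):
        m=near(W,jp(0,sy*.085,0),.02)&(Z>z0)&(Z<.07); print('pin',sy,z0,m.sum(),W[m].mean(0).round(4),Z[m].max().round(4), rect(W[m]) if m.sum()>3 else '')
    m=near(W,jp(0,sy*.085,0),.02)&(Z>.044)&(Z<.07); pins.append(W[m].mean(0))
d=pins[0]-pins[1]; print('mid',np.mean(pins,0).round(4),'len',np.hypot(*d[:2]).round(4),'hd',np.degrees(np.arctan2(d[1],d[0])).round(2))
print('cam',(-s['R'].T@s['t']).round(3))
m=V&(abs(X+.06)<.03)&(abs(Y)<.056)&(Z>.036)&(Z<.06); print('lip',rect(W[m]),[X[m].mean().round(4),Y[m].mean().round(4)],Z[m].max().round(4))
m=V&(abs(X-.064)<.02)&(abs(Y)<.05)&(Z>.0255)&(Z<.033); print('stop X',np.percentile(X[m],[2,50,98]).round(4))
for a,b in((-.05,-.02),(-.02,.02),(.02,.05)):
  print('sheet z',[np.nanmedian(Z[(X>a)&(X<b)&(Y>c)&(Y<c+.03)]).round(4) for c in(-.05,-.015,.02)])
s=L('plateC'); W=cloud(s); Z=W[...,2]; C=[.5575,.266]
m=big(near(W,C,.125)&(Z>.01)&(Z<.028)); print('plate',rect(W[m]),np.median(Z[m]).round(4),rect(plane(s,m,.018)))
m=near(W,C,.07)&(Z>.05)&(Z<.08); print('handle',rect(W[m]),W[m].mean(0).round(4),Z[m].max().round(4)); print('cam',(-s['R'].T@s['t']).round(3))
t=np.array([np.cos(np.radians(-9.65)),np.sin(np.radians(-9.65))])
hs=[]
for sy in(1,-1):
    m=near(W,np.array(C)+sy*.085*t,.012)&(Z<.009); q=plane(s,m,.018); print('hole',sy,m.sum(),q.mean(0).round(4)); hs.append(q.mean(0))
print('holes mid',np.mean(hs,0).round(4),np.degrees(np.arctan2(*(hs[0]-hs[1])[1::-1])).round(2))
```

```text
pin 1 0.03 60 [ 0.6313 -0.2126  0.0475] 0.0569 (array([ 631.5, -212.3]), 10.7, 9.9, 14.5)
pin 1 0.044 44 [ 0.6317 -0.2129  0.0499] 0.0569 (array([ 632. , -212.9]), 8.8, 8.6, -29.92)
pin -1 0.03 58 [ 0.47   -0.2532  0.0451] 0.0571 (array([ 469.3, -253.6]), 10.7, 8.0, 88.22)
pin -1 0.044 35 [ 0.4693 -0.2535  0.0499] 0.0571 (array([ 469.1, -254.1]), 9.7, 7.2, 84.93)
mid [ 0.5505 -0.2332  0.0499] len 0.1674 hd 14.04
cam [ 0.595 -0.219  0.469]
lip (array([ 534.6, -176.6]), 107.8, 2.8, 14.01) [np.float64(-0.055), np.float64(-0.0)] 0.0455
stop X [0.0634 0.0692 0.075 ]
sheet z [np.float64(0.3466), np.float64(0.4167), np.float64(0.0219)]
sheet z [np.float64(0.022), np.float64(0.4168), np.float64(0.022)]
sheet z [np.float64(0.3834), np.float64(0.4118), np.float64(0.022)]
plate (array([556.7, 264.7]), 208.8, 100.2, -9.74) 0.0175 (array([556.9, 264.7]), 207.9, 99.9, -9.69)
handle (array([556.9, 265.3]), 98.5, 14.7, -9.62) [0.5584 0.2648 0.0632] 0.0661
cam [0.605 0.256 0.47 ]
hole 1 78 [0.6405 0.2505 0.018 ]
hole -1 49 [0.475 0.279 0.018]
holes mid [0.5578 0.2648 0.018 ] -9.79
```

The sheet is home (x error ≈ 0.4 mm, top at 22 mm, flat). The jig centre is (0.550, -0.2333) and the plate centre (0.557, 0.2648). Now for the grasp.

Run:
```python
from h import *
import pickle
P=np.radians(-9.7); H=np.radians(14.08); c=np.array([.557,.2648,0]); J=np.array([.550,-.2333,0])
reach(c+[0,0,.12],Rd(P))
print('down',move_linear(c+[0,0,.037],v=.12,stop_force=6),current_ee_pos())
set_gripper(0.0,45); print('gap mm',current_finger_gap()*91,current_finger_force(),current_ee_pos())
p0=np.array(current_ee_pos())
move_linear(c+[0,0,.17],v=.12); print('F',current_contact_force(),current_finger_gap()*91)
move_linear(J+[0,0,.17],Rd(H),v=.18); dwell(.2)
s=snapshot('wrist'); save(s,'hand'); pickle.dump(s,open('hand.pkl','wb'))
print(p0,current_ee_pos(),current_t(),np.round(current_joints(),1),current_contact_force(),current_moment())
```

```text
down False [0.55781891 0.26522472 0.03805374]
gap mm 15.92480167961819 44.9996691942215 [0.55716356 0.26523906 0.03700291]
F [-0.04243278 -0.94935015 -7.56832013] 15.565819335038558
[0.55716356 0.26523906 0.03700291] [ 0.55003653 -0.23310743  0.1699984 ] 24.175 [-24.1  22.   90.5   0.   67.4  51.8] [ 0.78058411 -0.51669224 -6.94312186] [-0.07707402  0.21001894 -0.02939315]
```

View pics/hand.png

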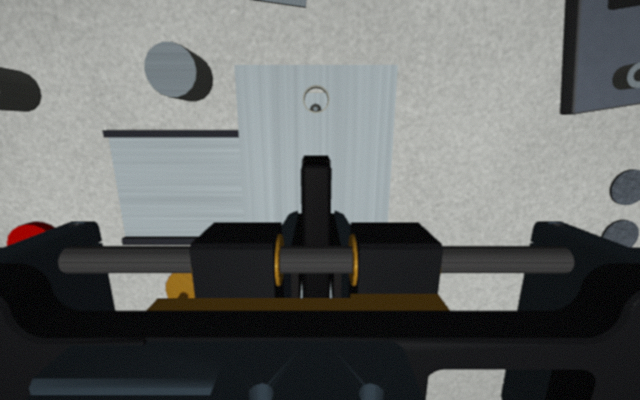

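The plate is in hand, with the front hole at (316,98) and the pin tip visible through it at (316,107). I'll measure the in-hand pose.

Run:
```python
from h import *
import pickle
s=pickle.load(open('hand.pkl','rb')); W=cloud(s); J=np.array([.550,-.2333,0]); h=np.radians(14.08)
t=np.array([np.cos(h),np.sin(h),0]); n=np.array([t[1],-t[0],0])  # t=plate y(tool x), n= jig x
X=(W-J)@n; Y=(W-J)@t; Z=W[...,2]; V=np.arange(400)[:,None]<215
m=big(V&(Z>.14)&(Z<.165)&(Y>.02)&(Y<.13)&(abs(X)<.08))
A_=np.c_[X[m],Y[m],np.ones(m.sum())]; k=np.linalg.lstsq(A_,Z[m],rcond=None)[0]; print('plane slope x,y, z0',k.round(4))
for a in (.065,.075,.095,.1):
    b=m&(abs(Y-a)<.004); print(a,'X edges',X[b].min().round(4),X[b].max().round(4),'mid',((X[b].min()+X[b].max())/2).round(4))
print('Y end',Y[m].max().round(4))
hz=k[2]+.085*k[1]
u=np.zeros((400,640),bool); u[75:125,290:345]=True
q=u&(Z<hz-.01); P=plane(s,q,hz); print('hole',q.sum(),((P-J)@n).mean().round(4),((P-J)@t).mean().round(4))
q=u&(Z>.045)&(Z<.07); print('pin',q.sum(),X[q].mean().round(4) if q.any() else '',Y[q].mean().round(4) if q.any() else '')
```

```text
plane slope x,y, z0 [-0.0007 -0.0026  0.1507]
0.065 X edges -0.0495 0.0506 mid 0.0006
0.075 X edges -0.0493 0.0507 mid 0.0007
0.095 X edges -0.0494 0.0505 mid 0.0005
0.1 X edges -0.0496 0.0505 mid 0.0005
Y end 0.1048
hole 419 0.0006 0.0845
pin 58 -0.0001 0.0858
```

Run:
```python
from h import *
h=np.radians(14.08); t=np.array([np.cos(h),np.sin(h),0]); n=np.array([t[1],-t[0],0])
J=np.array([.550,-.2333,0])-.0005*n+.0005*t
p=lambda z:J+[0,0,z]
move_linear(p(.10),v=.1)
for z,sf in[(.078,6),(.064,8),(.056,6)]:
    r=move_linear(p(z),v=.03,stop_force=sf); e=np.array(current_ee_pos()); print(z,r,e.round(4),np.round(current_contact_force(),1),np.round(current_moment(),2))
    if r: break
dwell(.2); print(current_t(),current_finger_gap()*91)
```

```text
0.078 False [ 0.5506 -0.2328  0.0782] [ 0.5 -0.1 -7. ] [-0.08  0.22  0.01]
0.064 False [ 0.5504 -0.2327  0.0639] [-0.6 -0.1 -6.8] [-0.05  0.15  0.02]
0.056 True [ 0.5513 -0.2331  0.0594] [0.1 0.6 3.5] [-0.01  0.24  0.04]
26.9917 15.578829330015223
```

Seated with TCP at 0.0594 (0.0598 expected), with no jamming. Now I'll release, back off and check.

Run:
```python
from h import *
dwell(.2); set_gripper(0.6); dwell(.2)
e=np.array(current_ee_pos()); move_linear(e+[0,0,.12],v=.12)
h=np.radians(14.08); t=np.array([np.cos(h),np.sin(h),0])
J=np.array([.550,-.2333,0]); reach(J-.02*t+[0,0,.30],Rd(h)); dwell(.3)
s=snapshot('wrist'); save(s,'end'); W=cloud(s); Z=W[...,2]
n=np.array([t[1],-t[0],0]); X=(W-J)@n; Y=(W-J)@t; V=np.arange(400)[:,None]<225
m=big(V&(Z>.034)&(Z<.049)&(abs(X)<.056)&(abs(Y)<.11)); print('plate',rect(W[m]),np.degrees(h))
k=np.linalg.lstsq(np.c_[X[m],Y[m],np.ones(m.sum())],Z[m],rcond=None)[0]; print('slopes,ztop',k.round(4),current_t(),np.round(current_contact_force(),1))
```

```text
plate (array([ 551.9, -233.7]), 207.8, 100.1, 14.05) 14.08
slopes,ztop [ 0.0004 -0.0009  0.04  ] 30.2083 [-0.5 -0.9  0.1]
```

View pics/end.png

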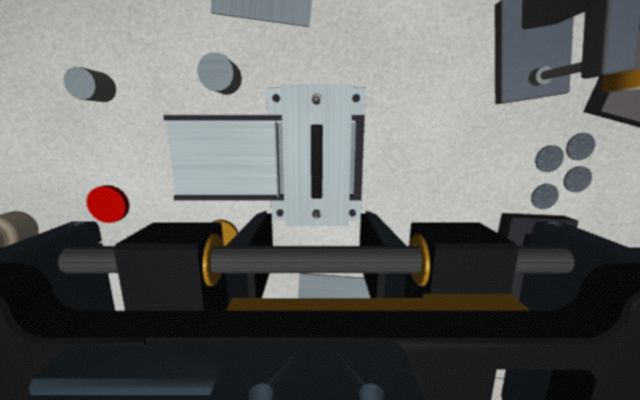

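The plate is flush, with its top at 40.0 mm (40.5 expected) and slope under 0.001. Both pins show in its holes at (316,99) and (316,213), and the sheet's lip sits at the nest entrance (280,160).

```bash
python3 -c "
from plant import *
print(close_job())"
```

```text
the job is handed in; nothing more can be done
None
```

The job is handed in, though the verdict wasn't shown. By my last measurements the sheet is home against the end stop and flat, and the plate is seated flush over both pins and released, at about 30 s of the 59 s allowed. I saw no bystander moved.

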